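# Gauge the tape rolls at the shop counter

### The job

Two new rolls of sticky tape look alike, but only one has a core wide enough for the counter's tape dispenser. Take the pink-handled hub gauge out of its grey stand, lower it into the core that lets it pass until its collar rests on the roll, and leave it there, with that roll still about where it was. Then put the other roll, which the gauge does not fit, flat in the blue tray for returns.

Things in the scene. Friction and masses are not known exactly. Their poses are not given: they have to be found in the camera images.
- gauge_handle (a point): Loose hub gauge upright in a fixed grey stand (68 mm wide, 36 high, bore 44; lifts straight out). Pink round handle 24 mm wide, 60 tall; steel collar 52 mm wide, 6 thick; steel plug 26 mm wide, 33 long, its last 12 mm tapering to a 10 mm nose. 0.15 kg. Point: middle of the handle, z up; collar underside 36 mm below it, nose 69 mm below it. Fully home, it is 54 mm above the roll's centre.
- roll_wide_center (a point): Tape roll with the WIDE core: amber tape, white core, lying flat on the counter, hole up; 60 mm outer diameter, 36 mm high, through hole 38 mm wide (the gauge passes). 0.09 kg. Point: its centre, 18 mm above the underside; z is its axis. The two rolls swap places at random.
- roll_narrow_center (a point): Tape roll with the NARROW core: same tape, core colour and outer size (60 mm across, 36 mm high), lying flat, hole up, but the through hole is only 19 mm wide (the gauge's 26 mm plug cannot pass). 0.09 kg. Point: its centre, 18 mm above the underside; z is its axis. Can be grasped across its outside.
- tray: Shallow open blue plastic tray fixed to the counter, empty: 170 mm (its x) by 160 mm (its y) outside, 22 mm high, walls and floor 4 mm thick. Origin: centre of its underside, on the counter; z up. A roll lying in it has its centre 22 mm above the origin.
Not all that is in view belongs to the job. What is shaped like the part that bears gauge_handle but green or yellow is not meant.

How it is judged:
On the way, in this order (a step that is already met when the one before it is completed fails the run):
1. the held gauge has passed at least 15 mm into the wide core (horizontal distance between gauge_handle and roll_wide_center below 0.015 m and z of gauge_handle in the frame of roll_wide_center below 0.072 m and angle between gauge_handle's own z axis and vertical below 0.26 rad and contact force between the fingers and gauge above 0.5 N), for 0.05 s.
2. the gauge is fully home in the wide roll and let go (horizontal distance between gauge_handle and roll_wide_center below 0.012 m and z of gauge_handle in the frame of roll_wide_center below 0.058 m and angle between each of gauge_handle, roll_wide_center's own z axis and vertical below 0.17 rad and contact force between the fingers and gauge below 0.1 N), for 0.2 s.
3. the narrow roll lies flat in the tray, let go (x of roll_narrow_center in the frame of tray between -0.07 and 0.07 m and y of roll_narrow_center in the frame of tray between -0.065 and 0.065 m and z of roll_narrow_center in the frame of tray below 0.03 m and angle between roll_narrow_center's own z axis and vertical below 0.17 rad and contact force between the fingers and roll_narrow below 0.1 N and linear speed of roll_narrow below 0.02 m/s), for 0.2 s.
At the end, for the whole second after the job is handed in: Gauge in the wide roll, collar on it (within 4 mm of home, 12 mm of the axis, both upright within 10 degrees), that roll within 60 mm of its start; narrow roll flat (10 degrees) on the floor of the tray, inside its walls; all released and at rest (all of step 3 and horizontal distance between gauge_handle and roll_wide_center below 0.012 m and z of gauge_handle in the frame of roll_wide_center below 0.058 m and angle between each of gauge_handle, roll_wide_center's own z axis and vertical below 0.17 rad and distance of roll_wide_center from where it was at the start of the episode below 0.06 m and linear speed of each of gauge, roll_wide below 0.02 m/s); the robot touches nothing.
It also fails if it takes over 54 s, if anything falls off the work surface, if the arm or the gripper's body presses on something with over 40 N, if the wrist force passes 120 N, or if a joint passes its speed limit or range.

### The arm

A 6-joint arm with a two-finger parallel gripper is mounted at the origin on the work surface. World frame = base frame: x ahead of the robot, y to its left, z up, the work surface at z = 0. Lengths are in m, angles in rad, forces in N, time in s.
With the tool pointing down it reaches from about 0.325 to 0.85 m from the base axis. Payload 15.5 kg.
Tool frame: the origin (TCP) lies between the finger pads; the fingertips stand 8 mm ahead of it and the grasp point (between the pads) lies 11 mm behind it; z points along the fingers, y is the line along which they close (so a half turn about z gives the same grasp; the last joint's range is limited). The gripper opens to 91 mm and grips with 3 to 60 N. Pads are 32 mm wide; open, the fingers measure 118 mm over their backs; the gripper's body (76 mm by 178 mm) begins 60 mm behind the grasp point.
Start: joints at [1.214, 0.494, 1.345, -0, 1.302, -0.096], TCP at [0.162, 0.604, 0.222] pointing down, gripper open.
Joint ranges: [-2.91, 2.91], [-0.82, 2.16], [0.22, 2.67], [-1.22, 4.37], [0.12, 2.79], [-3.08, 3.08]. Speed limits (rad/s): [1.89, 1.89, 2.57, 3.01, 3.01, 3.01].

### API

Orientations are given as a 3x3 rotation matrix whose columns are the frame's x, y, z axes.
In Python, from workcell import env gives the robot as it stands.
- The arm moves only by the tool drive_tool, never from a script. Its argument "motion" is text: rows parted by semicolons, each of 6 numbers parted by spaces: the shift along the tool's x, y, z in cm, then the turn, a rotation vector about the tool's x, y, z in rad. In form: dx dy dz rx ry rz; .... A call has exactly 10 rows; each row is the pose to reach, as a shift and turn from the pose commanded when the call began, along the tool's axes at that moment; what a row does not reach only later rows make up. A row lasts 1/8 s, in which the tool goes at most 62.5 mm and 10.7 degrees, less where a joint would pass 70% of its speed; a pose out of reach is approached as far as the arm can. A call with a gripper value outside its range is refused whole. "fingers" is the finger opening in cm, from 0 to 9.12, set as the call begins (left out, the last holds). The fingers move at their own pace and stop on an object; "grip_force" is the grip in N (left out, the last holds). Time passes only in rows, so rows that repeat a pose let the fingers close, or fill a call up. It gives the time, the measured TCP pose, the force, the opening and the grip force at its end, in the units of the state.
- env.get_obs(): the state, without advancing time (a new reading comes with each control period).
- env.read_camera(name): name is "scene" or "top" or "wrist"; returns the picture (480x640x3 uint8, red, green, blue); there is no depth.
- env.camera_info(name): a dict with "vfov" (degrees; the focal length in pixels is half the picture's height over the tangent of half this angle, whatever the lens; pixels are square), "cx", "cy" (the principal point, pixels), "k1" (the pictures are not rectified: a ray, as slopes to the right and down, at radius r is drawn at 1 + k1 r^2 times it, then the intrinsics apply), "rvec" (rotation vector, rad) and "tvec" (3), from world to camera coordinates, as OpenCV has them. Camera axes: x right, y down, z forward; pixel columns grow to the right and rows downward; lengths in m; the calibration is good to about 2 mm. A picture is of the moment at which its call begins: read the wrist's pose just before it. camera_info takes no time and is no camera call; for the wrist camera it gives the pose at the moment of the call.
- env.job_done(): hands the job in; it is judged then, once.
The state is a dict: "time": time; "joints": joint angles; "qd": joint speeds; "effort": joint torques, N m; "tcp_pos": TCP position; "tcp_rot": TCP orientation; "contact_force": force on the tool from outside, world axes, zero at the start; "wrist_torque": the same for the moment, N m; "width": finger opening in m; "grip_force": force on a finger pad.
Only numpy, scipy, OpenCV 4.12 (cv2) and the standard library are available. Lean on these libraries where they do the work, as an engineer would, in place of code of your own. Each camera call takes 0.05 s, during which the arm holds its last target. There are 200 camera calls.

## Working session

There is one attempt and no reset: what is moved stays moved. The work goes in short steps, Python scripts to look and compute and a tool call to move; the robot and the scene stay as the last step left them, time stands still between calls to the robot, and variables do not carry over. Pictures are saved under pics/ and viewed, at most 10 in all, crops included, and the job is handed in when it is done.

Besides the shell and the picture viewer there is one more tool, called after "Request:" as name(argument=value, ...), one argument or row to a line, values as JSON. drive_tool: Moves the arm, as the interface text tells. Its arguments: {"type":"object","properties":{"motion":{"type":"string"},"fingers":{"type":"number"},"grip_force":{"type":"number"}},"required":["motion"]}

```bash
mkdir -p pics
cat > h.py <<'E'
import numpy as np, cv2
from workcell import env
def ray(name,u,v,info=None):
    c=info or env.camera_info(name); f=240/np.tan(np.radians(c['vfov'])/2)
    d=np.array([(u-c['cx'])/f,(v-c['cy'])/f]); s=d.copy()
    for _ in range(30): s=d/(1+c['k1']*(s@s))
    R=cv2.Rodrigues(np.array(c['rvec'],float))[0]; t=np.array(c['tvec'],float).ravel()
    return -R.T@t, R.T@np.array([s[0],s[1],1.])
def onz(name,u,v,z,info=None):
    o,d=ray(name,u,v,info); return o+d*(z-o[2])/d[2]
def snap(name,fn):
    info=env.camera_info(name); im=env.read_camera(name); cv2.imwrite('pics/'+fn,im[:,:,::-1]); return im,info
E
python3 - <<'E'
from h import *
a,i=snap('top','top.png'); b,j=snap('scene','scene.png')
print(i,j,env.get_obs()['tcp_rot'])
E
```

```text
{'vfov': 49.092021486162196, 'cx': 323.4686273695535, 'cy': 245.29072286601132, 'k1': 0.03819279071514829, 'rvec': array([ 2.14315588, -2.13025482,  0.17437644]), 'tvec': array([-0.04033123,  0.52152234,  1.09434916])} {'vfov': 44.75230915450369, 'cx': 317.4156046574203, 'cy': 236.7083028335714, 'k1': -0.12919582199536156, 'rvec': array([ 2.10308131,  1.0421472 , -0.4774246 ]), 'tvec': array([-0.269893  , -0.22854112,  1.54973128])} [[-9.65921731e-01  2.58834031e-01 -3.92664892e-04]
 [ 2.58834301e-01  9.65921217e-01 -1.00349081e-03]
 [ 1.19545779e-04 -1.07092872e-03 -9.99999419e-01]]
```

View pics/top.png

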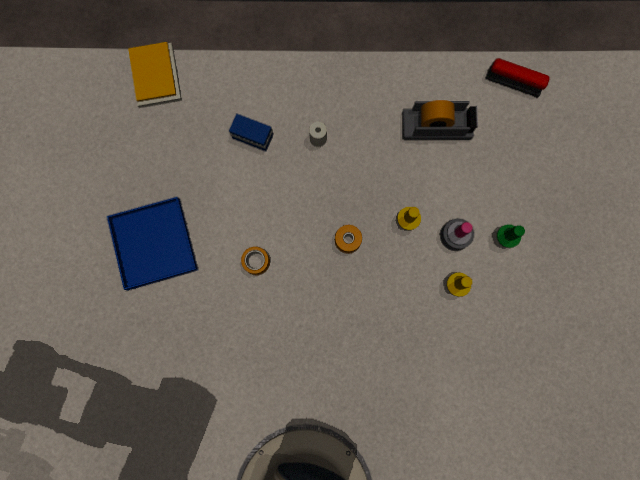

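View pics/scene.png

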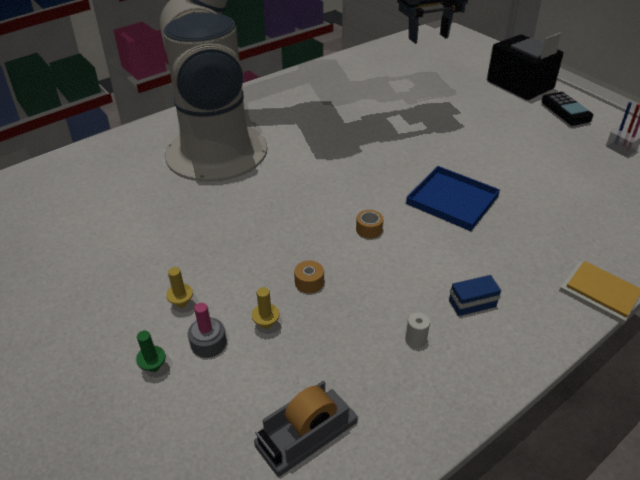

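Candidates (top view): pink handle (464,229) in the grey stand; yellow (411,214) and (463,282), and green (517,232) are decoys. I choose pink. The wide roll looks to be at (255,260), the narrow one at (348,238), and the tray is the blue square at about (152,243). The dispenser's roll and the white roll are distractors.

```bash
cat > m.py <<'E'
from h import *
ti,si=env.camera_info('top'),env.camera_info('scene')
T=cv2.imread('pics/top.png');S=cv2.imread('pics/scene.png')
def blobs(im,lo,hi,amin=60):
    m=cv2.inRange(cv2.cvtColor(im,cv2.COLOR_BGR2HSV),lo,hi)
    n,l,s,c=cv2.connectedComponentsWithStats(m); return [(s[k],c[k],l==k) for k in range(1,n) if s[k,4]>=amin]
def tri(p,q):
    o1,d1=ray('top',*p,ti);o2,d2=ray('scene',*q,si); d1/=np.linalg.norm(d1);d2/=np.linalg.norm(d2)
    k=np.linalg.lstsq(np.c_[d1,-d2],o2-o1,rcond=None)[0]; a,b=o1+k[0]*d1,o2+k[1]*d2
    return (a+b)/2,np.linalg.norm(a-b)
if __name__=='__main__':
    np.set_printoptions(precision=4,suppress=True)
    pk=((150,80,60),(175,255,255))
    pt=[b for b in blobs(T,*pk,40) if 200<b[1][1]<260]; ps=[b for b in blobs(S,*pk) if b[1][1]>290]
    print([b[1] for b in pt],[b[1] for b in ps]); print('pink tri',tri(pt[0][1],ps[0][1]))
    x,y,w,h=ps[0][0][:4]; print('scene bbox',x,y,w,h)
    og=((8,120,60),(22,255,255))
    for b in blobs(T,*og,100):
        if 200<b[1][1]<300:
            cnt=cv2.findContours(b[2].astype('uint8'),cv2.RETR_EXTERNAL,cv2.CHAIN_APPROX_NONE)[0][0]
            (u,v),r=cv2.minEnclosingCircle(cnt); print('roll',(u,v),r,onz('top',u,v,.033,ti),'hole area frac',1-b[0][4]/cv2.contourArea(cnt), 'diam',2*np.linalg.norm(onz('top',u+r,v,.033,ti)-onz('top',u,v,.033,ti)))
    bl=max(blobs(T,(100,150,40),(130,255,255)),key=lambda b:b[0][4])
    cnt=cv2.findContours(bl[2].astype('uint8'),cv2.RETR_EXTERNAL,cv2.CHAIN_APPROX_NONE)[0][0]
    q=cv2.minAreaRect(cnt); P=np.array([onz('top',*c,.02,ti) for c in cv2.boxPoints(q)]); print('tray',P.mean(0),np.linalg.norm(P[1]-P[0]),np.linalg.norm(P[2]-P[1]),P)
    for u,v in [(411,214),(463,282),(517,232)]: print('decoy top@.1',onz('top',u,v,.09,ti))
    for u,v in [(408,220),(459,285),(508,238)]: print('decoy collar',onz('top',u,v,.03,ti))
    print('stand',onz('top',458,234,.036,ti))
    c=cv2.resize(T[180:310,380:550],None,fx=4,fy=4); cv2.imwrite('pics/crop.png',c)
E
python3 m.py
```

```text
[array([466.4038, 227.2212])] [array([201.8104, 316.7064])]
pink tri (array([ 0.5559, -0.3357,  0.0813]), np.float64(0.0015777281152759713))
scene bbox 194 303 16 30
roll (347.8157958984375, 238.1842041015625) 14.166934967041016 [ 0.5394 -0.0903  0.033 ] hole area frac 0.1119333950046254 diam 0.06193264809492952
roll (254.49000549316406, 259.8399963378906) 13.926532745361328 [0.4904 0.1123 0.033 ] hole area frac 0.5040871934604905 diam 0.060384346031333344
tray [0.5289 0.3428 0.02  ] 0.1629743825733066 0.17470194497968128 [[0.5899 0.4473 0.02  ]
 [0.634  0.2904 0.02  ]
 [0.4667 0.2399 0.02  ]
 [0.4251 0.3938 0.02  ]]
decoy top@.1 [ 0.5814 -0.2197  0.09  ]
decoy top@.1 [ 0.4397 -0.3227  0.09  ]
decoy top@.1 [ 0.5443 -0.4377  0.09  ]
decoy collar [ 0.5814 -0.223   0.03  ]
decoy collar [ 0.4389 -0.3298  0.03  ]
decoy collar [ 0.5424 -0.4399  0.03  ]
stand [ 0.5495 -0.3301  0.036 ]
```

View pics/crop.png

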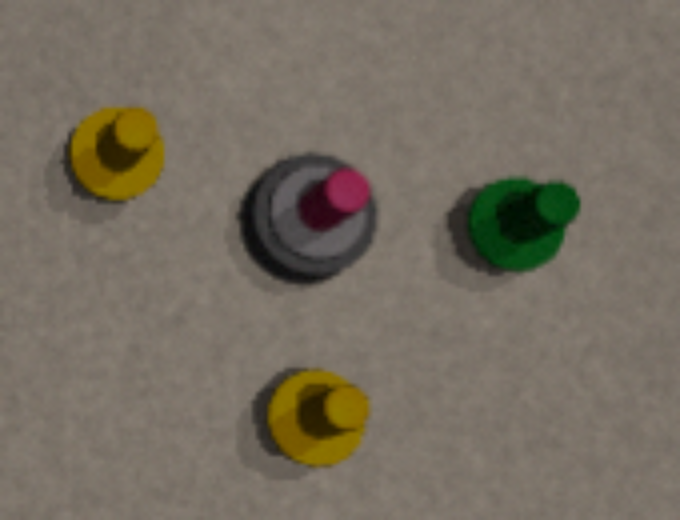

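The crop confirms the choice: the pink handle at crop (345,190), top (466,227), stands in the grey stand. The other three are yellow or green. Measured sizes check out: rolls 60–62 mm, tray 163x175 mm. Moving now toward the gauge.

Request:
drive_tool(
  motion="-4.1 -4.1 0 0 0 0; -8.2 -8.2 0 0 0 0; -12.3 -12.3 0 0 0 0; -16.4 -16.4 0 0 0 0; -20.5 -20.5 0 0 0 0; -24.6 -24.6 0 0 0 0; -28.7 -28.7 0 0 0 0; -32.8 -32.8 0 0 0 0; -36.9 -36.9 0 0 0 0; -41 -41 0 0 0 0",
  fingers=7,
)

```text
time: 1.35
tcp_pos: [0.4523, 0.0997, 0.2219]
tcp_rot: [[-0.966, 0.259, -0.0], [0.259, 0.966, 0.0], [0.0, 0.0, -1.0]]
contact_force: [0.4, 0.5, -0.9]
width: 0.0699
grip_force: 0.0
```

Request:
drive_tool(
  motion="-2.2 -4.3 0 0 0 0; -4.5 -8.7 0 0 0 0; -6.8 -13 0 0 0 0; -9 -17.4 0 0 0 0; -11.3 -21.7 0 0 0 0; -13.5 -26 0 0 0 0; -15.8 -30.4 0 0 0 0; -18 -34.8 0 0 0 0; -20.3 -39 0 0 0 0; -20.3 -39 0 0 0 0",
)

```text
time: 2.6
tcp_pos: [0.5469, -0.3307, 0.2211]
tcp_rot: [[-0.965, 0.261, -0.0], [0.261, 0.965, -0.0], [0.0, -0.0, -1.0]]
contact_force: [0.6, 0.2, -0.9]
width: 0.0701
grip_force: 0.0
```

Run:
```python
from h import *
o=env.get_obs(); print(o['time'],o['tcp_pos'],o['tcp_rot'],o['joints'],o['contact_force'])
im,i=snap('wrist','w1.png'); R=cv2.Rodrigues(i['rvec'])[0]; print('cam',-R.T@i['tvec'],R[2],i)
```

```text
2.6 [ 0.54692643 -0.33067994  0.22112195] [[-9.65240256e-01  2.61364158e-01 -1.59447021e-04]
 [ 2.61364200e-01  9.65240188e-01 -3.66558066e-04]
 [ 5.80995318e-05 -3.95490345e-04 -9.99999920e-01]] [-6.36983560e-01  5.14464697e-01  1.30932665e+00 -4.02324695e-04
  1.31771148e+00 -1.94324392e+00] [ 0.56353941  0.20586903 -0.92351338]
cam [ 0.4712638  -0.30989967  0.38283387] [ 0.26631928 -0.07130883 -0.96124351] {'vfov': 62.37090660100211, 'cx': 316.989572586924, 'cy': 240.79949614420147, 'k1': -0.011261007671140468, 'rvec': array([-2.31053891, -1.76874024, -0.24944087]), 'tvec': array([ 0.1759324 , -0.6206163 ,  0.22039135])}
```

View pics/w1.png

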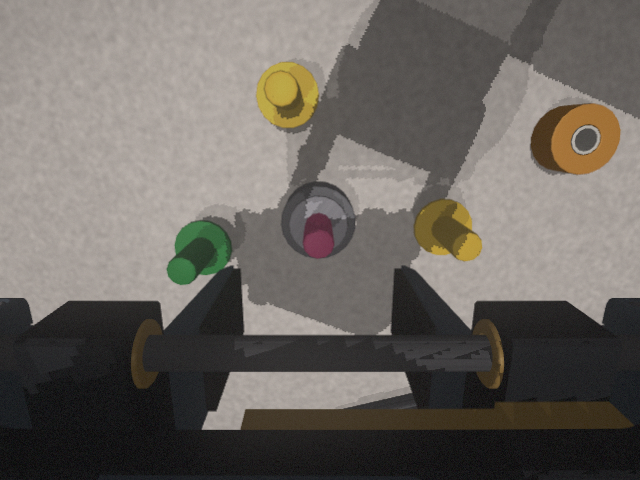

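The wrist view shows the pink handle at (319,243) between the fingers, inside the stand ring at (318,220), with green on the left and yellow on the right clear of the fingers.

Run:
```python
from h import *
i=env.camera_info('wrist')
im=cv2.imread('pics/w1.png'); m=cv2.inRange(cv2.cvtColor(im,cv2.COLOR_BGR2HSV),(150,80,40),(178,255,255))
x,y,w,h=cv2.boundingRect(m); print(x,y,w,h)
# bottom of blob = far edge of top disc
o=env.get_obs()
for n,(u,v,z) in dict(disc=(x+w/2-.5,y+h-w/2*.93,.102),mid=(x+w/2-.5,y+h/2,.08),stand=(318,220,.036)).items():
    p=onz('wrist',u,v,z,i); d=p-o['tcp_pos']; print(n,p,'tool cm',100*o['tcp_rot'].T@d)
```

```text
303 213 31 46
disc [ 0.55165249 -0.32877083  0.102     ] tool cm [-0.50425334  0.13095042 11.90961349]
mid [ 0.55112344 -0.32854015  0.08      ] tool cm [-0.44918694  0.13855305 14.10966826]
stand [ 0.5484051  -0.32763284  0.036     ] tool cm [-0.16714491  0.15355535 18.50993568]
```

Request:
drive_tool(
  motion="-0.5 0.1 3 0 0 0; -0.5 0.1 6 0 0 0; -0.5 0.1 9 0 0 0; -0.5 0.1 11.5 0 0 0; -0.5 0.1 13.5 0 0 0; -0.5 0.1 14.7 0 0 0; -0.5 0.1 15.3 0 0 0; -0.5 0.1 15.5 0 0 0; -0.5 0.1 15.5 0 0 0; -0.5 0.1 15.5 0 0 0",
)

```text
time: 3.9
tcp_pos: [0.5522, -0.3282, 0.0675]
tcp_rot: [[-0.966, 0.259, 0.001], [0.259, 0.966, -0.001], [-0.001, -0.0, -1.0]]
contact_force: [0.7, -0.3, -0.3]
width: 0.0702
grip_force: 0.0
```

Request:
drive_tool(
  motion="0 0 0 0 0 0; 0 0 0 0 0 0; 0 0 0 0 0 0; 0 0 0 0 0 0; 0 0 0 0 0 0; 0 0 0 0 0 0; 0 0 0 0 0 0; 0 0 0 0 0 0; 0 0 0 0 0 0; 0 0 0 0 0 0",
  fingers=1.5,
  grip_force=25,
)

```text
time: 5.15
tcp_pos: [0.5519, -0.328, 0.0669]
tcp_rot: [[-0.966, 0.259, 0.0], [0.259, 0.966, -0.0], [-0.0, -0.0, -1.0]]
contact_force: [-0.6, -0.1, -0.5]
width: 0.0238
grip_force: 25.0
```

Request:
drive_tool(
  motion="0 0 -2 0 0 0; 0 0 -4.5 0 0 0; 0 0 -8 0 0 0; 0 0 -12 0 0 0; 2 4.2 -12 0 0 0; 4 8.4 -12 0 0 0; 6 12.6 -12 0 0 0; 8 16.8 -12 0 0 0; 10 21 -12 0 0 0; 12 25 -12 0 0 0",
)

```text
time: 6.4
tcp_pos: [0.5, -0.0539, 0.1869]
tcp_rot: [[-0.966, 0.259, -0.0], [0.259, 0.966, 0.0], [0.0, 0.0, -1.0]]
contact_force: [-0.5, 0.7, -1.3]
width: 0.0238
grip_force: 25.0
```

Request:
drive_tool(
  motion="2 3 0 0 0 0; 4 6 0 0 0 0; 5.5 8 0 0 0 0; 5.5 9 0 0 0 0; 5.5 9 0 0 0 0; 5.5 9 0 0 0 0; 5.5 9 0 0 0 0; 5.5 9 0 0 0 0; 5.5 9 0 0 0 0; 5.5 9 0 0 0 0",
)

```text
time: 7.65
tcp_pos: [0.4709, 0.0456, 0.1869]
tcp_rot: [[-0.966, 0.259, -0.0], [0.259, 0.966, 0.0], [0.0, 0.0, -1.0]]
contact_force: [0.5, 0.4, -1.4]
width: 0.0235
grip_force: 25.0
```

Run:
```python
from h import *
im,i=snap('wrist','w2.png')
```

```text
(no output)
```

View pics/w2.png

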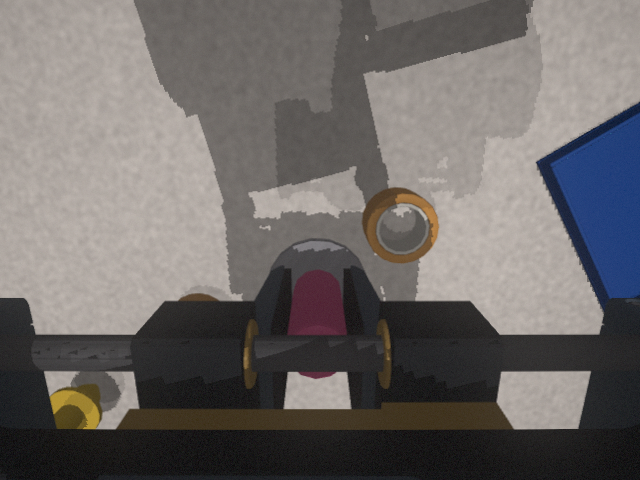

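The roll's core is at (402,228), wide and open; the held gauge hangs upright at (317,300).

Run:
```python
from h import *
i=env.camera_info('wrist'); o=env.get_obs()
im=cv2.imread('pics/w2.png'); m=cv2.inRange(cv2.cvtColor(im,cv2.COLOR_BGR2HSV),(5,120,40),(25,255,255)); m[:150]=0;m[290:]=0;m[:,:340]=0;m[:,460:]=0
cs,h=cv2.findContours(m,cv2.RETR_CCOMP,cv2.CHAIN_APPROX_NONE)
for c,k in zip(cs,h[0]):
    if len(c)>50:
        (u,v),(a,b),t=cv2.fitEllipse(c); p=onz('wrist',u,v,.036,i); q=onz('wrist',u+b/2,v,.036,i)
        print(k[3],(u,v),a,b,p,'diam',2*np.linalg.norm(p-q),'tool cm',100*o['tcp_rot'].T@(p-o['tcp_pos']))
```

```text
-1 (400.1674499511719, 225.44586181640625) 71.5355453491211 74.52566528320312 [0.4868102  0.11191774 0.036     ] diam 0.06063186308403581 tool cm [ 0.1720843   6.81491382 15.08872863]
0 (402.1591491699219, 228.4704132080078) 53.21947479248047 56.239017486572266 [0.4897136  0.11297201 0.036     ] diam 0.04584739152503017 tool cm [-0.08106811  6.99190465 15.0886993 ]
```

Request:
drive_tool(
  motion="-0.1 3.5 0 0 0 0; -0.1 6 0 0 0 0; -0.1 7 0 0 0 0; -0.1 7 0 0 0 0; -0.1 7 2 0 0 0; -0.1 7 4 0 0 0; -0.1 7 6 0 0 0; -0.1 7 7 0 0 0; -0.1 7 7.8 0 0 0; -0.1 7 7.8 0 0 0",
)

```text
time: 8.95
tcp_pos: [0.4899, 0.1128, 0.1088]
tcp_rot: [[-0.966, 0.259, -0.0], [0.259, 0.966, -0.0], [0.0, -0.0, -1.0]]
contact_force: [-0.4, -0.0, -1.2]
width: 0.0236
grip_force: 25.0
```

Request:
drive_tool(
  motion="0 0 0.5 0 0 0; 0 0 1 0 0 0; 0 0 1.5 0 0 0; 0 0 2 0 0 0; 0 0 2.5 0 0 0; 0 0 2.5 0 0 0; 0 0 2.5 0 0 0; 0 0 2.5 0 0 0; 0 0 2.5 0 0 0; 0 0 2.5 0 0 0",
)

```text
time: 10.2
tcp_pos: [0.49, 0.113, 0.084]
tcp_rot: [[-0.966, 0.259, 0.0], [0.259, 0.966, 0.0], [-0.0, 0.0, -1.0]]
contact_force: [0.2, -0.7, -0.5]
width: 0.024
grip_force: 25.0
```

Request:
drive_tool(
  motion="0 0 0.4 0 0 0; 0 0 0.8 0 0 0; 0 0 1.2 0 0 0; 0 0 1.4 0 0 0; 0 0 1.5 0 0 0; 0 0 1.6 0 0 0; 0 0 1.65 0 0 0; 0 0 1.65 0 0 0; 0 0 1.65 0 0 0; 0 0 1.65 0 0 0",
)

```text
time: 11.45
tcp_pos: [0.49, 0.113, 0.0675]
tcp_rot: [[-0.966, 0.259, 0.0], [0.259, 0.966, -0.0], [-0.0, -0.0, -1.0]]
contact_force: [-0.2, -0.8, -1.9]
width: 0.0236
grip_force: 25.0
```

Request:
drive_tool(
  motion="0 0 0 0 0 0; 0 0 0 0 0 0; 0 0 0 0 0 0; 0 0 0 0 0 0; 0 0 0 0 0 0; 0 0 0 0 0 0; 0 0 0 0 0 0; 0 0 0 0 0 0; 0 0 0 0 0 0; 0 0 0 0 0 0",
  fingers=5,
)

```text
time: 12.7
tcp_pos: [0.49, 0.1131, 0.0674]
tcp_rot: [[-0.966, 0.259, 0.0], [0.259, 0.966, -0.0], [-0.0, 0.0, -1.0]]
contact_force: [0.4, -0.3, 0.4]
width: 0.0501
grip_force: 0.0
```

Request:
drive_tool(
  motion="0 0 -1 0 0 0; 0 0 -3 0 0 0; 0 0 -6 0 0 0; 0 0 -10 0 0 0; 0 -4 -12 0 0 0; 0 -8 -12 0 0 0; 0 -12 -12 0 0 0; 0 -12 -12 0 0 0; 0 -12 -12 0 0 0; 0 -12 -12 0 0 0",
)

```text
time: 13.95
tcp_pos: [0.4591, -0.0022, 0.1876]
tcp_rot: [[-0.966, 0.258, 0.0], [0.258, 0.966, 0.0], [-0.0, 0.0, -1.0]]
contact_force: [-0.1, 0.8, 0.2]
width: 0.0497
grip_force: 0.0
```

Run:
```python
from h import *
o=env.get_obs(); print(o['tcp_pos'])
im,i=snap('wrist','w3.png')
b,j=snap('scene','s3.png'); cv2.imwrite('pics/s3c.png',cv2.resize(b[150:330,250:430,::-1],None,fx=3,fy=3))
```

```text
[ 0.45912818 -0.00215508  0.18758424]
```

View pics/w3.png

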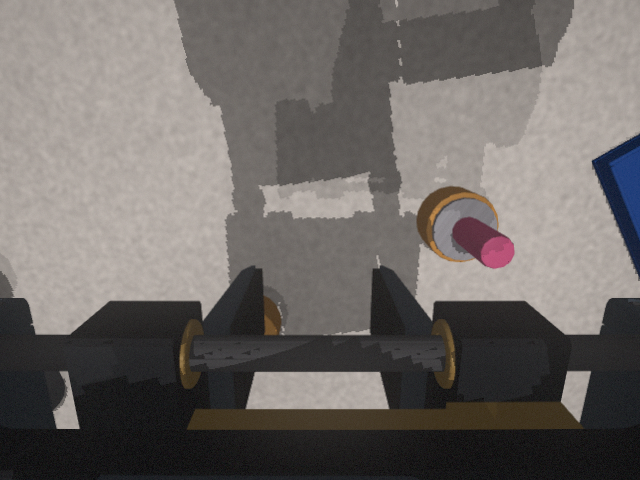

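View pics/s3c.png

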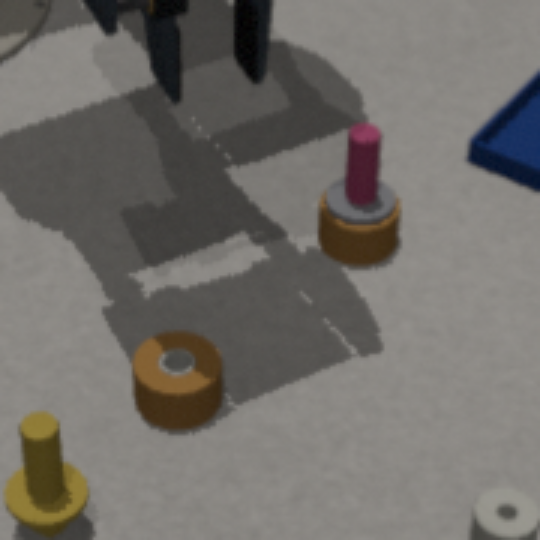

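The scene view shows the gauge upright with its collar resting on the wide roll (crop 360,200). The narrow roll is untouched at crop (178,375). Now grasping the narrow roll.

Request:
drive_tool(
  motion="-3.3 -2.1 0 0 0 0; -6.7 -4.3 0 0 0 0; -10 -6.4 2 0 0 0; -10 -6.4 5 0 0 0; -10 -6.4 8 0 0 0; -10 -6.4 11 0 0 0; -10 -6.4 14 0 0 0; -10 -6.4 16 0 0 0; -10 -6.4 17 0 0 0; -10 -6.4 17.2 0 0 0",
  fingers=9.1,
)

```text
time: 15.3
tcp_pos: [0.5389, -0.0903, 0.0152]
tcp_rot: [[-0.966, 0.258, -0.001], [0.258, 0.966, 0.0], [0.001, 0.0, -1.0]]
contact_force: [0.2, 0.3, 0.4]
width: 0.0908
grip_force: 0.0
```

Request:
drive_tool(
  motion="0 0 0 0 0 0; 0 0 0 0 0 0; 0 0 0 0 0 0; 0 0 0 0 0 0; 0 0 0 0 0 0; 0 0 0 0 0 0; 0 0 0 0 0 0; 0 0 0 0 0 0; 0 0 0 0 0 0; 0 0 0 0 0 0",
  fingers=5,
  grip_force=20,
)

```text
time: 16.55
tcp_pos: [0.5392, -0.0906, 0.0158]
tcp_rot: [[-0.966, 0.259, 0.001], [0.259, 0.966, -0.0], [-0.001, 0.0, -1.0]]
contact_force: [-0.8, 0.1, 6.6]
width: 0.0602
grip_force: 20.0
```

Request:
drive_tool(
  motion="0 0 -2 0 0 0; 0 0 -5 0 0 0; 0 0 -9 0 0 0; 0 0 -13 0 0 0; 0 0 -17 0 0 0; 0 0 -18 0 0 0; 1.2 4.1 -18 0 0 0; 2.5 8.5 -18 0 0 0; 3.8 13 -18 0 0 0; 5.1 17.5 -18 0 0 0",
)

```text
time: 17.8
tcp_pos: [0.5343, 0.093, 0.1945]
tcp_rot: [[-0.966, 0.259, -0.001], [0.259, 0.966, -0.0], [0.001, -0.0, -1.0]]
contact_force: [0.1, 0.4, -0.3]
width: 0.0605
grip_force: 20.0
```

Request:
drive_tool(
  motion="1.3 4.5 0 0 0 0; 2.6 9 0 0 0 0; 3.9 13.5 0 0 0 0; 5.2 18 0 0 0 0; 6.3 21.5 0 0 0 0; 7.1 24.1 0 0 0 0; 7.1 24.1 4 0 0 0; 7.1 24.1 8 0 0 0; 7.1 24.1 10 0 0 0; 7.1 24.1 10 0 0 0",
)

```text
time: 19.05
tcp_pos: [0.5273, 0.3421, 0.0932]
tcp_rot: [[-0.966, 0.259, -0.004], [0.259, 0.966, -0.002], [0.003, -0.003, -1.0]]
contact_force: [0.3, -0.5, -0.0]
width: 0.0603
grip_force: 20.0
```

Run:
```python
from h import *
snap('scene','s4.png')
```

```text
(no output)
```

View pics/s4.png

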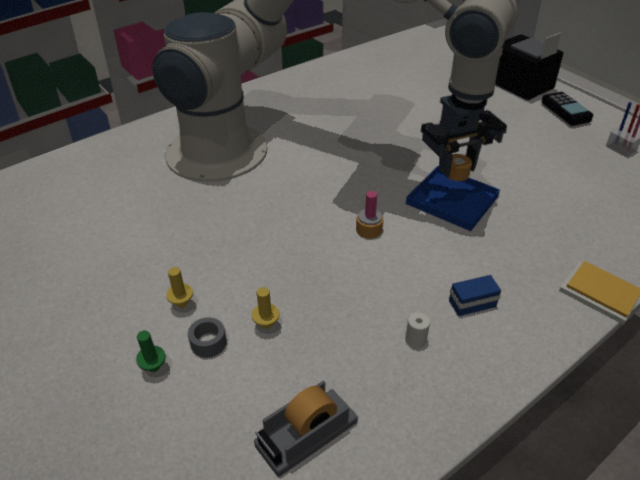

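The roll is held over the tray at (455,165) and the gauge is still home at (370,215). Lowering it now.

Request:
drive_tool(
  motion="0 0 2 0 0 0; 0 0 4 0 0 0; 0 0 5.5 0 0 0; 0 0 6.3 0 0 0; 0 0 6.8 0 0 0; 0 0 7.1 0 0 0; 0 0 7.3 0 0 0; 0 0 7.3 0 0 0; 0 0 7.3 0 0 0; 0 0 7.3 0 0 0",
)

```text
time: 20.35
tcp_pos: [0.5288, 0.3429, 0.0226]
tcp_rot: [[-0.966, 0.259, 0.0], [0.259, 0.966, 0.0], [-0.0, 0.0, -1.0]]
contact_force: [0.4, -0.1, -0.4]
width: 0.0603
grip_force: 20.0
```

Request:
drive_tool(
  motion="0 0 0 0 0 0; 0 0 0 0 0 0; 0 0 0 0 0 0; 0 0 0 0 0 0; 0 0 0 0 0 0; 0 0 0 0 0 0; 0 0 0 0 0 0; 0 0 0 0 0 0; 0 0 0 0 0 0; 0 0 0 0 0 0",
  fingers=8,
)

```text
time: 21.6
tcp_pos: [0.5288, 0.3428, 0.0224]
tcp_rot: [[-0.966, 0.259, 0.0], [0.259, 0.966, 0.0], [-0.0, 0.0, -1.0]]
contact_force: [0.0, -0.3, -0.9]
width: 0.0799
grip_force: 0.0
```

Request:
drive_tool(
  motion="0 0 -1 0 0 0; 0 0 -3 0 0 0; 0 0 -6 0 0 0; 0 0 -10 0 0 0; 0 0 -14 0 0 0; 2 4 -16 0 0 0; 4 8 -16 0 0 0; 6 12 -16 0 0 0; 8 16 -16 0 0 0; 8 16 -16 0 0 0",
)

```text
time: 22.85
tcp_pos: [0.4916, 0.5208, 0.1828]
tcp_rot: [[-0.967, 0.256, 0.0], [0.256, 0.967, 0.001], [-0.0, 0.001, -1.0]]
contact_force: [-0.0, -0.8, 0.1]
width: 0.0799
grip_force: 0.0
```

Run:
```python
from h import *
im,i=snap('scene','s5.png'); cv2.imwrite('pics/s5c.png',cv2.resize(im[140:260,330:530,::-1],None,fx=3,fy=3))
```

```text
(no output)
```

View pics/s5c.png

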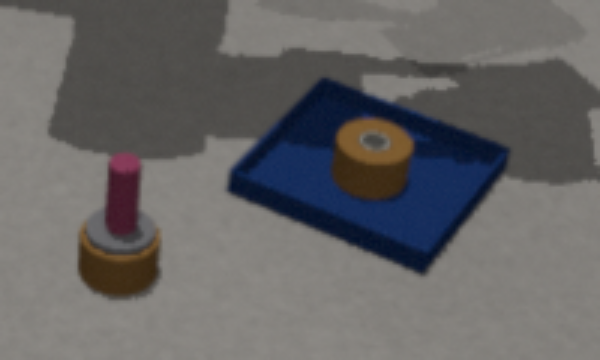

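The narrow roll lies flat in the tray (crop 373,160) and the gauge is home in the wide roll (crop 122,220). Handing in.

```bash
python3 -c "
from workcell import env
print(env.job_done())"
```

```text
the job is handed in; nothing more can be done
None
```

The job is handed in: the gauge sits fully home in the wide roll, the narrow roll lies flat in the blue tray, and both were released at about 23 s; the hand-in call returned no verdict.

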